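# Put the horseshoe magnet away in its drawer pocket

## Task

Pull the drawer of the small white drawer unit all the way out to its stop, then put the horseshoe magnet away in the horseshoe-shaped pocket inside: set it down (do not drop it) so that it lies flat and fully home in the pocket. Leave the drawer fully out and do not disturb the ring magnet, the cup of pens, the clothespin or the jar.

Things in the scene. Friction and masses are not known exactly. Their poses are not given: they have to be found in the camera images.
- magnet: Horseshoe magnet, dark steel, bright pole tips, loose, lying flat: 72 mm long (x), 60 wide over its two parallel legs (y), 22 thick (z), 0.3 kg. Bar 14 mm wide, gap between legs 32. Origin on its underside at the middle of the 72 x 60 outline; +x to the round crown, -x to the pole tips. Legs straight from x = -36 to +6 mm, then a half circle.
- drawer (a joint): Drawer of the unit. Value in m: 0 shut, 0.130 fully out at its stop. It stays where it is left (about 3 N to move). Its front rises to 80 mm above the counter; the front's back face lies 50 mm from the pocket centre. The flat insert top round the pocket is 150 mm wide, 49 mm above the counter.
- unit: Small white low drawer unit, fixed: 180 mm wide (y), 220 deep (x), 88 high, one drawer that pulls out toward -x. Origin on the counter under the middle of its front edge, body toward +x. With the drawer fully out the front edge lies 80 mm behind the pocket centre.
- handle (a point): Middle of the drawer's straight steel bar handle: bar 10 mm thick, 100 mm long along y, axis 38 mm in front of the drawer front and 55 mm above the counter. Moves with the drawer. Drawer frame: -x is the way it pulls out, z up.
- pocket (a point): Centre of the floor of the horseshoe pocket in the drawer's grey insert, 40 mm above the counter; moves with the drawer, has its axes. Pocket 9 mm deep, 2 mm play all round, bevelled lip (2.5 mm wide), a tongue between the legs. Home = magnet origin here, its x along this x: crown to the back (+x), poles to the handle. It then stands 13 mm proud.
- ring_magnet: Bystander: flat dark ring magnet, 50 mm across, 22 mm hole, 14 mm high, loose on the counter. Origin at its underside's centre.
- pen_cup: Bystander: white ceramic cup, 76 mm across, 95 mm high, with pens up to 150 mm high, loose. Origin at its underside's centre.
- clothespin: Bystander: wooden clothespin lying on the counter, 74 mm long (x), 10 mm wide, 12 mm high, loose.
- jar: Bystander: small white jar, 48 mm across, 75 mm high, loose. Origin at its underside's centre.
- caddy: Bystander, fixed: stainless clothespin caddy 100 x 160 mm, 140 mm high to its handle. Origin at its underside's centre.
Things that resemble listed ones, but are neither listed nor needed, are in the scene too. Leave any blue or yellow look-alike of the magnet alone.

How it is judged (in metres and radians):
On the way, in this order (a step that is already met when the one before it is completed fails the run):
1. the drawer is out at its stop, the magnet not yet in it (value of joint drawer above 0.122 m and horizontal distance between magnet and pocket above 0.08 m), for 0.2 s.
2. the magnet lies flat and home in the pocket, the drawer out (value of joint drawer above 0.122 m and horizontal distance between magnet and pocket below 0.0045 m and z of magnet in the frame of pocket between -0.003 and 0.002 m and angle between the x axis of magnet and the x axis of pocket, either way round below 0.1 rad and angle between magnet's own z axis and vertical below 0.05 rad), for 0.2 s.
At the end, for the whole second after the job is handed in: The drawer is within 8 mm of its stop; the magnet is in the pocket, at rest and released: its origin within 4.5 mm (horizontally) and 2 mm (in height) of the pocket floor's centre, its length within 0.1 rad of the pocket's and level within 0.05 rad (all of step 2 and linear speed of magnet below 0.02 m/s and contact force between the fingers and magnet below 0.1 N); the robot touches nothing.
It fails at once if the magnet is dropped at the pocket from more than about 2 cm (horizontal distance between magnet and pocket below 0.08 m and contact force between the fingers and magnet below 0.05 N and linear speed of magnet above 0.6 m/s).
It fails at once if the ring magnet, cup of pens, clothespin or jar is moved by more than 3 cm, or the cup tipped (distance of any of ring_magnet, pen_cup, clothespin, jar from where it was at the start of the episode above 0.03 m or angle between pen_cup's own z axis and vertical above 0.4 rad).
It also fails if it takes over 64 s, if anything falls off the work surface, if the arm or the gripper's body presses on something with over 40 N, if the wrist force passes 120 N, or if a joint passes its speed limit or range.

## Robot

A 6-joint arm with a two-finger parallel gripper is mounted at the origin on the work surface. World frame = base frame: x ahead of the robot, y to its left, z up, the work surface at z = 0. Lengths are in m, angles in degrees, forces in N, time in s.
With the tool pointing down it reaches from about 0.225 to 0.875 m from the base axis. Payload 3.4 kg.
Tool frame: the origin (TCP) lies between the finger pads; the fingertips stand 17 mm ahead of it and the grasp point (between the pads) lies 2 mm behind it; z points along the fingers, y is the line along which they close (so a half turn about z gives the same grasp; the last joint's range is limited). The gripper opens to 85 mm and grips with 20 to 120 N. Pads are 22 mm wide; open, the fingers measure 114 mm over their backs; the gripper's body (76 mm by 85 mm) begins 54 mm behind the grasp point. The pads swing forward as they close: fully open they stand 13 mm farther back than shut.
Start: joints at [66.979, 15.808, 86.224, -0, 77.962, -6.933], TCP at [0.159, 0.553, 0.248] pointing down, gripper open.
Joint ranges: [-165.64, 165.64], [-43.16, 119.46], [12.63, 154.43], [-67.54, 247.53], [6.08, 155.33], [-154.97, 154.97]. Speed limits (degrees/s): [147.25, 147.25, 180, 180, 180, 180].

## Interface

Orientations are given as [roll, pitch, yaw] about the fixed x, y, z axes, in that order (R = Rz(yaw) Ry(pitch) Rx(roll)).
In Python, from plant import robot, effector, vision, spotter gives the robot as it stands. Calls block until the motion is done:
- robot.move_pose(position, orientation): joint-space move of the TCP to a pose.
- robot.move_straight(position, rot=None, max_speed=0.15): straight line of the TCP; rot=None keeps the orientation; max_speed is the mean speed in m/s.
- robot.move_joints(angles): joint-space move.
- effector.release() and effector.clamp(f_grip=None): open the fingers fully, or close them until they stop; f_grip is the grip in N (None keeps the last).
- robot.sleep(seconds).
- robot.ik(position, orientation): joint angles nearest the present ones, or None.
- robot.read_state(): the state.
- vision.read_camera(name): name is "scene" or "top"; returns the picture (480x640x3 uint8, blue, green, red); there is no depth.
- vision.camera_model(name): a dict with "intrinsics" (3x3 intrinsics, pixels), "xyz" and "attitude" of the camera in the world. Camera axes: x right, y down, z forward; pixel columns grow to the right and rows downward; lengths in m; the calibration is good to about 2 mm. A picture is of the moment at which its call begins. camera_model takes no time and is no camera call.
A pose or a line that the arm cannot do raises robot.IKError and nothing moves.
- robot.hand_in(): hands the job in; it is judged then, once.
Trained networks look in the newest picture that a camera, given by its name, has taken for a name from the list of things; names that differ only in an ending like _2 or _b are one class to them, and where a whole thing is asked for, a point or a joint stands for the part that bears it (a point fixed in the world has none). Each returns a list of dicts, best first, with "score" (0 to 1); they miss things now and then, are a little off and sometimes report something else, mostly with a low value. They report only what shows in the picture. A call takes as long as a camera call. They do not tell look-alikes from the thing itself.
- spotter.spot_in(target, camera): "bbox" ([centre column, centre row, width, height] in pixels, round what is visible of it).
- spotter.spot_point(target, camera): "uv" ([column, row] in pixels: a listed point, or the origin of a listed thing).
The state is a dict: "t": time; "joint_positions": joint angles; "joint_velocities": joint speeds; "joint_torque": joint torques, N m; "tool_pos": TCP position; "tcp_rot": TCP orientation; "contact_force": force on the tool from outside, world axes, zero at the start; "ft_torque": the same for the moment, N m; "gripper_width": finger opening in m; "grasp_force": force on a finger pad.
Only numpy, scipy, OpenCV 4.12 (cv2) and the standard library are available. Lean on these libraries where they do the work, as an engineer would, in place of code of your own. Each camera call takes 0.05 s, during which the arm holds its last target. There are 200 camera calls.

## Working session

There is one attempt and no reset: what is moved stays moved. The work goes in short steps, each a Python script; the robot and the scene stay as the last script left them, time stands still between calls to the robot, and variables do not carry over. Pictures are saved under pics/ and viewed, at most 10 in all, crops included, and the job is handed in when it is done.

```bash
mkdir -p pics; cat > h.py <<'E'
import numpy as np, cv2
from scipy.spatial.transform import Rotation as R
from plant import robot, effector, vision, spotter
def cam(n):
    m=vision.camera_model(n); return np.array(m["intrinsics"]),np.array(m["xyz"]),m["attitude"]
def rot(a):
    a=np.array(a,float)
    return a if a.shape==(3,3) else R.from_euler('xyz',a,degrees=True).as_matrix()
def back(n,uv,z):
    K,p,a=cam(n); d=rot(a)@np.linalg.inv(K)@[uv[0],uv[1],1]; return p+d*(z-p[2])/d[2]
def proj(n,P):
    K,p,a=cam(n); c=(np.atleast_2d(P)-p)@rot(a); q=c@K.T; return q[:,:2]/q[:,2:]
E
python3 - <<'E'
from h import *
for n in("scene","top"):
    im=vision.read_camera(n); cv2.imwrite(f"pics/{n}0.png",im); print(n,cam(n))
    for t,z in dict(magnet=0.0,unit=0,handle=.055,pocket=.04,ring_magnet=0,pen_cup=0,clothespin=0,jar=0,caddy=0).items():
        for d in spotter.spot_point(t,n)[:3]: print(t,round(d["score"],2),np.round(d["uv"],1),back(n,d["uv"],z).round(4))
E
```

```text
scene (array([[539.35330872,   0.        , 328.40922727],
       [  0.        , 539.35330872, 229.22216611],
       [  0.        ,   0.        ,   1.        ]]), array([ 1.12281814, -0.43569969,  0.94849876]), array([-141.16424036,    0.74738026,   49.90820648]))
magnet 0.87 [210.1 319. ] [ 0.5527 -0.2808  0.    ]
magnet 0.83 [190.7 234. ] [ 0.339  -0.1974  0.    ]
magnet 0.76 [270.4 246.5] [ 0.4847 -0.0819  0.    ]
unit 0.64 [373.6 243.2] [0.6261 0.0968 0.    ]
handle 0.78 [358.9 217. ] [0.582  0.0906 0.055 ]
ring_magnet 0.64 [282.3 305.1] [ 0.6209 -0.1518  0.    ]
pen_cup 0.6 [229.  400.3] [ 0.7167 -0.3443  0.    ]
clothespin 0.66 [160.2 352.6] [ 0.5526 -0.393   0.    ]
jar 0.62 [354.9 331.4] [ 0.7609 -0.0794  0.    ]
jar 0.27 [227.6 397.2] [ 0.7102 -0.343   0.    ]
caddy 0.57 [457.1 135.4] [0.5092 0.5044 0.    ]
top (array([[514.48752268,   0.        , 319.99817767],
       [  0.        , 514.48752268, 240.79188511],
       [  0.        ,   0.        ,   1.        ]]), array([0.3562316 , 0.03526181, 1.12397034]), array([-169.86483308,    0.73137833,  -89.9852998 ]))
magnet 0.95 [380.4 270.2] [ 0.4914 -0.0829  0.    ]
magnet 0.86 [489.2 317.4] [ 0.3889 -0.3147  0.    ]
magnet 0.7 [437.1 280. ] [ 0.4697 -0.206   0.    ]
unit 0.63 [301.3 207. ] [0.6344 0.0917 0.    ]
unit 0.53 [118.9 258.2] [0.5189 0.4956 0.    ]
handle 0.97 [297.4 225.1] [0.5813 0.097  0.055 ]
handle 0.2 [119.4 254.9] [0.5179 0.4725 0.055 ]
ring_magnet 0.72 [411.9 210.1] [ 0.6265 -0.156   0.    ]
pen_cup 0.85 [495.7 168.3] [ 0.7233 -0.3486  0.    ]
clothespin 0.45 [519.7 237.3] [ 0.5641 -0.3919  0.    ]
jar 0.85 [376.9 151.9] [ 0.7634 -0.0804  0.    ]
caddy 0.96 [116.4 259.6] [0.5157 0.5009 0.    ]
```

View pics/top0.png

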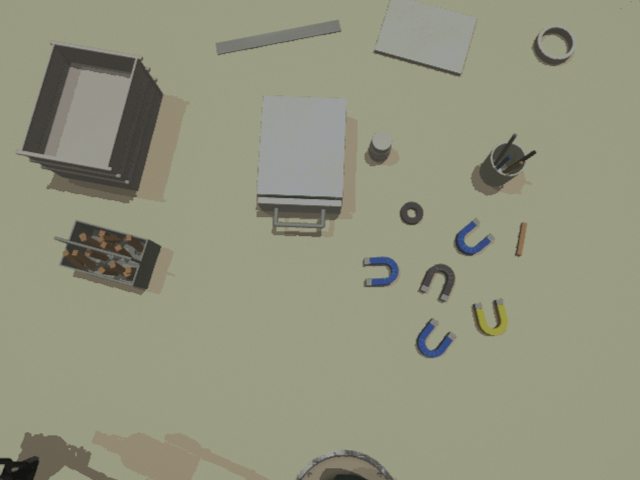

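View pics/scene0.png

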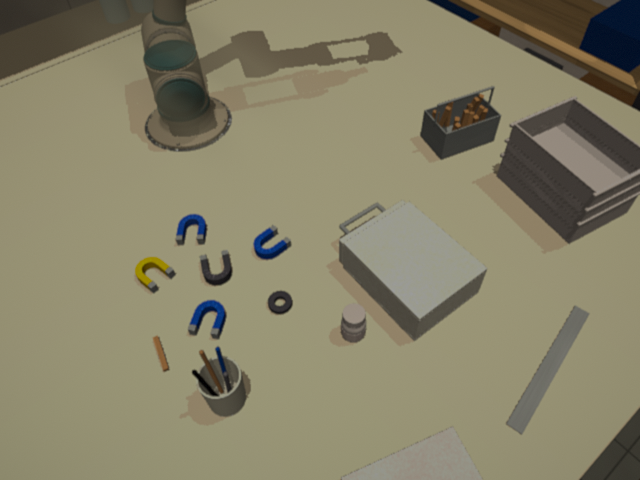

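Top view: the dark magnet is at (438,281), with its crown up. Blue ones are at (380,271), (475,237) and (436,340), and a yellow one at (491,317). The drawer unit is shut with its handle at (299,225). Next I'll fit the magnet and roof outlines.

```bash
cat >> h.py <<'E'
from scipy.optimize import minimize
def horseshoe(tip=0.,g=0.):
    a=np.linspace(-np.pi/2,np.pi/2,25); x0=-.036+tip
    o=np.c_[.006+.030*np.cos(a),.030*np.sin(a)]; i=np.c_[.006+.016*np.cos(a[::-1]),.016*np.sin(a[::-1])]
    return np.r_[[[x0,-.03]],o,[[x0,.03],[x0,.016]],i,[[x0,-.016]]]
def place(xy,p,z):
    c,s=np.cos(p[2]),np.sin(p[2]); q=xy@np.array([[c,s],[-s,c]])+p[:2]; return np.c_[q,np.full(len(q),z)]
def fill(n,polys,S=4):
    m=np.zeros((480*S,640*S),np.uint8)
    for P in polys: cv2.fillPoly(m,[np.round(((proj(n,P)+.5)*S-.5)*16).astype(np.int32)],255,shift=4)
    return cv2.resize(m,(640,480),interpolation=cv2.INTER_AREA)/255.
def fit(cost,p0,step):
    p0=np.array(p0,float); s=np.vstack([p0]+[p0+np.eye(len(p0))[i]*step[i] for i in range(len(p0))])
    return minimize(cost,p0,method='Nelder-Mead',options=dict(initial_simplex=s,xatol=1e-4,fatol=1e-2,maxiter=200))
def magfit(ims,p0,z=0.,cams=("scene","top"),r=.06):
    M={}
    for n in cams:
        im=ims[n].astype(int); c=proj(n,[p0[0],p0[1],z+.01])[0]
        yy,xx=np.mgrid[:480,:640]; roi=np.hypot(xx-c[0],yy-c[1])<28
        M[n]=((im.max(2)<85)&(im.max(2)-im.min(2)<30)&roi).astype(float)
    def cost(p):
        o=horseshoe(p[3]); e=0
        for n in cams: e+=np.abs(fill(n,[place(o,p,z+h) for h in (0,.0055,.011,.0165,.022)])-M[n]).sum()
        return e
    return fit(cost,p0,[.006,.006,.15,.004]),M
E
python3 - <<'E'
from h import *
ims={n:cv2.imread(f"pics/{n}0.png") for n in("scene","top")}
for cams in (("scene","top"),("top",),("scene",)):
    r,M=magfit(ims,[.4697,-.206,-.2,.01],cams=cams); print(cams,r.x.round(4),r.fun,[m.sum() for m in M.values()])
r,M=magfit(ims,[.4697,-.206,-.2,.01])
for t,uv in (("roof",(302,150)),("bg",(220,120)),("front",(300,209)),("mag",(440,268))): print(t,ims["top"][uv[1],uv[0]])
a=ims["top"].copy(); b=ims["scene"].copy()
def crop(im,n,x,y,w=100,h=75,P=None):
    c=cv2.resize(im[y:y+h,x:x+w],None,fx=4,fy=4,interpolation=cv2.INTER_CUBIC)
    if P is not None: cv2.polylines(c,[np.round((proj(n,P)+.5-[x,y])*4).astype(int)],True,(0,0,255),1)
    return c
T=place(horseshoe(),r.x,.022)
U=place(np.array([[0,-.09],[0,.09],[.22,.09],[.22,-.09]]),[.634,.092,0],.088)
cv2.imwrite("pics/c0.png",np.vstack([np.hstack([crop(a,"top",390,245,P=T),crop(b,"scene",170,230,P=T)]),
 np.hstack([crop(a,"top",252,165,P=U),crop(b,"scene",325,195,P=U)])]))
E
```

```text
('scene', 'top') [ 0.4654 -0.206  -0.4186  0.0155] 202.1137254901961 [np.float64(501.0), np.float64(461.0)]
('top',) [ 0.4659 -0.205  -0.4254  0.0187] 82.29411764705883 [np.float64(461.0)]
('scene',) [ 0.4631 -0.2062 -0.4212  0.0168] 63.42745098039215 [np.float64(501.0)]Traceback (most recent call last):
  File "<stdin>", line 5, in <module>
  File "h.py", line 37, in magfit
    return fit(cost,p0,[.006,.006,.15,.004]),M
           ~~~^^^^^^^^^^^^^^^^^^^^^^^^^^^^^^
  File "h.py", line 26, in fit
    return minimize(cost,p0,method='Nelder-Mead',options=dict(initial_simplex=s,xatol=1e-4,fatol=1e-2,maxiter=200))
    res = _minimize_neldermead(fun, x0, args, callback, bounds=bounds,
                               **options)
    fxr = func(xr)
    fx = function(np.copy(x), *(wrapper_args + args))
  File "h.py", line 35, in cost
    for n in cams: e+=np.abs(fill(n,[place(o,p,z+h) for h in (0,.0055,.011,.0165,.022)])-M[n]).sum()
                             ~~~~^^^^^^^^^^^^^^^^^^^^^^^^^^^^^^^^^^^^^^^^^^^^^^^^^^^^^^^
  File "h.py", line 22, in fill
    for P in polys: cv2.fillPoly(m,[np.round(((proj(n,P)+.5)*S-.5)*16).astype(np.int32)],255,shift=4)
                                               ~~~~^^^^^
  File "h.py", line 12, in proj
    K,p,a=cam(n); c=(np.atleast_2d(P)-p)@rot(a); q=c@K.T; return q[:,:2]/q[:,2:]
          ~~~^^^
  File "h.py", line 5, in cam
    m=vision.camera_model(n); return np.array(m["intrinsics"]),np.array(m["xyz"]),m["attitude"]
ValueError: time passes only in moves, steps and waits
```

```bash
sed -i 's/^def cam(n):/from functools import lru_cache\n@lru_cache(None)\ndef cam(n):/' h.py
cat >> h.py <<'E'
def crop(im,n,x,y,Ps=(),w=100,h=75):
    c=cv2.resize(im[y:y+h,x:x+w],None,fx=4,fy=4,interpolation=cv2.INTER_CUBIC)
    for P in Ps: cv2.polylines(c,[np.round((proj(n,P)+.5-[x,y])*4).astype(int)],True,(0,0,255),1)
    return c
rect=np.array([[0,-.09],[0,.09],[.22,.09],[.22,-.09]])
def rooffit(ims,p0,cams=("scene","top"),tol=5):
    M={}
    for n in cams:
        s=proj(n,place(np.array([[.11,0.]]),p0,.088))[0].round().astype(int); m=np.zeros((482,642),np.uint8)
        cv2.floodFill(ims[n].copy(),m,tuple(map(int,s)),0,(tol,)*3,(tol,)*3,4|(255<<8)|cv2.FLOODFILL_MASK_ONLY)
        M[n]=m[1:-1,1:-1]/255.
    return fit(lambda p:sum(np.abs(fill(n,[place(rect,p,.088)])-M[n]).sum() for n in cams),p0,[.01,.01,.05]),M
E
python3 - <<'E'
from h import *
ims={n:cv2.imread(f"pics/{n}0.png") for n in("scene","top")}
for cams in (("scene","top"),("top",),("scene",)):
    r,M=magfit(ims,[.465,-.206,-.42,.016],cams=cams); print(cams,r.x.round(4),r.fun)
    q,M=rooffit(ims,[.634,.092,0.],cams=cams); print(cams,q.x.round(4),q.fun,[m.sum() for m in M.values()])
    if len(cams)==2: R0,Q0=r.x,q.x
T=[place(horseshoe(),R0,.022)]
U=[place(rect,Q0,.088)]+[place(np.array([[-.038,-.05],[-.038,.05]]),Q0,.055)]
a,b=ims["top"],ims["scene"]
cv2.imwrite("pics/c0.png",np.vstack([np.hstack([crop(a,"top",390,245,T),crop(b,"scene",170,230,T)]),
 np.hstack([crop(a,"top",252,165,U),crop(b,"scene",325,195,U)])]))
E
```

```text
('scene', 'top') [ 0.4653 -0.206  -0.4185  0.0179] 197.03529411764703
('scene', 'top') [ 0.6366  0.0994 -0.0652] 489644.6745098039 [np.float64(233561.0), np.float64(272064.0)]
('top',) [ 0.4665 -0.205  -0.4477  0.0174] 85.0549019607843
('top',) [ 0.6449  0.1061 -0.0791] 263816.1215686274 [np.float64(272064.0)]
('scene',) [ 0.4631 -0.2062 -0.4242  0.0142] 53.86666666666666
('scene',) [ 0.6303  0.0954 -0.0067] 225420.5450980392 [np.float64(233561.0)]
```

View pics/c0.png

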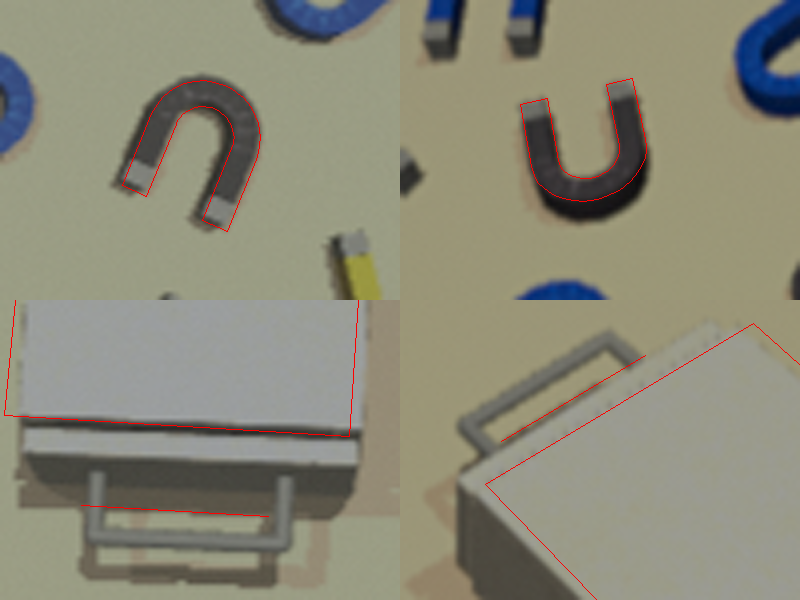

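The magnet outline fits in both views. The roof fill leaked, so I'll use edge pixels read from the crop: the handle bar at top (277,224.5)–(322,226.2) and scene (341.5,226)–(377,204.7), and the roof front edge at top (257.5,194.5)–(341.5,199).

```bash
python3 - <<'E'
from h import *
for n,l,r,z in (("top",(277,224.5),(322,226.2),.06),("scene",(341.5,226),(377,204.7),.06),("top",(257.5,194.5),(341.5,199),.088)):
    a,b=back(n,l,z),back(n,r,z); d=b-a
    if d[1]<0:d=-d
    print(n,a.round(4),b.round(4),((a+b)/2).round(4),np.linalg.norm(d).round(4),"yaw",np.degrees(np.arctan2(-d[0],d[1])).round(2))
print(robot.read_state()["contact_force"])
E
```

```text
top [0.5816 0.1399 0.06  ] [0.5777 0.0447 0.06  ] [0.5797 0.0923 0.06  ] 0.0953 yaw -2.35
scene [0.5795 0.0429 0.06  ] [0.5848 0.1413 0.06  ] [0.5821 0.0921 0.06  ] 0.0986 yaw -3.05
top [0.6396 0.1787 0.088 ] [0.6294 0.0039 0.088 ] [0.6345 0.0913 0.088 ] 0.1751 yaw -3.34
[-0.85635296 -0.29442983 -0.06991141]
```

```bash
cat >> h.py <<'E'
YAW=np.radians(-3.0); ux=np.array([np.cos(YAW),np.sin(YAW),0]); H=np.array([.581,.092,0])
def down(yaw,pos):
    q=np.array(robot.read_state()["joint_positions"]); best=None
    for y in (yaw,yaw+180,yaw-180):
        j=robot.ik(list(pos),[180,0,y])
        if j is not None and (best is None or abs(np.array(j)[5]-q[5])<best[0]): best=(abs(np.array(j)[5]-q[5]),y)
    return [180,0,best[1]]
def st(t=""):
    s=robot.read_state(); print(t,round(s["t"],2),np.round(s["tool_pos"],4),"F",np.round(s["contact_force"],1),"w",round(s["gripper_width"],4),"g",round(float(np.max(s["grasp_force"])),1)); return s
E
python3 - <<'E'
from h import *
P=H+.0215*ux
o=down(-3,P+[0,0,.2]); print(o)
effector.clamp(20); robot.move_pose(list(P+[0,0,.17]),o); st("above")
robot.move_straight(list(P+[0,0,.11]),max_speed=.2); st()
robot.move_straight(list(P+[0,0,.056]),max_speed=.06); s=st("in gap")
cv2.imwrite("pics/hook.png",vision.read_camera("scene"))
if abs(np.array(s["contact_force"])).max()<8:
    robot.move_straight(list(P-.05*ux+[0,0,.056]),max_speed=.08); st("pull")
E
```

```text
[180, 0, 177]
above 4.07 [0.6023 0.0918 0.1702] F [ 0.1  1.  -0.2] w -0.0001 g 0.0
 4.52 [0.6024 0.0915 0.11  ] F [ 0.1 -0.2 -0.3] w 0.0001 g 0.0
in gap 5.57 [0.6028 0.0909 0.0563] F [ 0.5  0.7 -0.4] w -0.0004 g 0.0
pull 6.39 [0.5519 0.0938 0.0559] F [ 0.   0.8 -0.6] w 0.0001 g 0.0
```

```bash
python3 - <<'E'
from h import *
P=H+.0215*ux+[0,0,.056]
robot.move_straight(list(P-.130*ux),max_speed=.1); st("pull")
for d in np.arange(.133,.158,.002):
    robot.move_straight(list(P-d*ux),max_speed=.04); s=st(round(d,3))
    if np.dot(s["contact_force"],ux)>12: break
robot.move_straight(list(P-(d-.008)*ux),max_speed=.05)
st("off"); Q=P-(d-.008)*ux; Q[2]=.25
robot.move_straight(list(Q),max_speed=.2)
g=np.array([.2,-.25,.3]); robot.move_pose(list(g),down(-24,g)); effector.release(); st()
for n in("scene","top"):
    cv2.imwrite(f"pics/{n}1.png",vision.read_camera(n))
    for t,z in dict(handle=.055,pocket=.04,magnet=0).items():
        for e in spotter.spot_point(t,n)[:3]: print(n,t,round(e["score"],2),np.round(e["uv"],1),back(n,e["uv"],z).round(4))
im=cv2.imread("pics/top1.png");im2=cv2.imread("pics/scene1.png")
cv2.imwrite("pics/c1.png",np.hstack([crop(im,"top",250,190,h=110),crop(im2,"scene",315,165,h=110)]))
E
```

```text
pull 7.34 [0.4725 0.0979 0.0559] F [0.  0.8 0.5] w -0.0001 g 0.0
0.133 7.59 [0.4702 0.098  0.056 ] F [ 1.4 -0.2 -0.7] w -0.0003 g 0.7
0.135 7.84 [0.4696 0.098  0.0562] F [ 5.6  0.7 -3.7] w -0.0 g 2.6
0.137 8.09 [0.4695 0.0981 0.0564] F [ 7.5  0.4 -5.6] w 0.0003 g 4.1
0.139 8.34 [0.4694 0.0981 0.0567] F [11.4 -0.4 -7.4] w 0.0002 g 5.5
0.141 8.59 [0.4694 0.0982 0.057 ] F [ 14.   -0.4 -10.4] w -0.0003 g 6.9
off 8.9 [0.4697 0.0978 0.056 ] F [ 3.  -0.4 -0.1] w 0.0001 g 1.5
 12.43 [ 0.2  -0.25  0.3 ] F [0.2 0.3 0. ] w 0.0853 g 0.0
scene handle 0.57 [321.2 182.1] [0.4483 0.0953 0.055 ]
scene pocket 0.85 [351.4 211.1] [0.5494 0.0983 0.04  ]
scene magnet 0.78 [271.3 245.7] [ 0.4842 -0.079   0.    ]
scene magnet 0.73 [191.3 231.3] [ 0.3332 -0.1923  0.    ]
scene magnet 0.66 [216.8 269.3] [ 0.4592 -0.2051  0.    ]
top handle 0.96 [291.6 284.1] [0.4559 0.108  0.055 ]
top pocket 0.68 [297.4 236.8] [0.5588 0.0976 0.04  ]
top magnet 0.95 [469.2 242.9] [ 0.5518 -0.28    0.    ]
top magnet 0.85 [437.8 280.2] [ 0.4693 -0.2076  0.    ]
top magnet 0.82 [431.3 340. ] [ 0.341  -0.1886  0.    ]
```

View pics/c1.png

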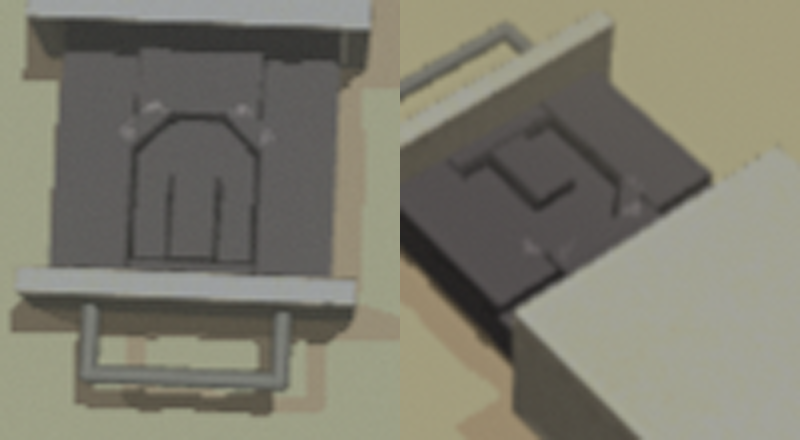

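Drawer is out at its stop (it resists at 0.133+). The pocket shows in the top crop, spanning crop pixels (130..257, 115..260). I'll overlay a predicted outline to refine the pocket pose.

```bash
python3 - <<'E'
from h import *
ims={n:cv2.imread(f"pics/{n}1.png") for n in("scene","top")}
for cams in (("top",),("scene",)):
    r,_=magfit(ims,[.465,-.206,-.42,.016],cams=cams); print(cams,r.x.round(4),r.fun)
p=[.5555,.0965,YAW]
L=[place(np.array([[-.038,-.032],[-.038,.032],[.038,.032],[.038,-.032]]),p,z) for z in(.0465,.04)]
L+=[place(np.array([[-.038,s*.014],[.006,s*.014]]),p,.049) for s in(1,-1)]
cv2.imwrite("pics/c2.png",np.hstack([crop(ims["top"],"top",250,190,L,h=110),crop(ims["scene"],"scene",315,165,L,h=110)]))
E
```

```text
('top',) [ 0.466  -0.2053 -0.4433  0.0183] 90.10588235294118
('scene',) [ 0.4628 -0.206  -0.4421  0.0149] 53.57254901960784
```

View pics/c2.png

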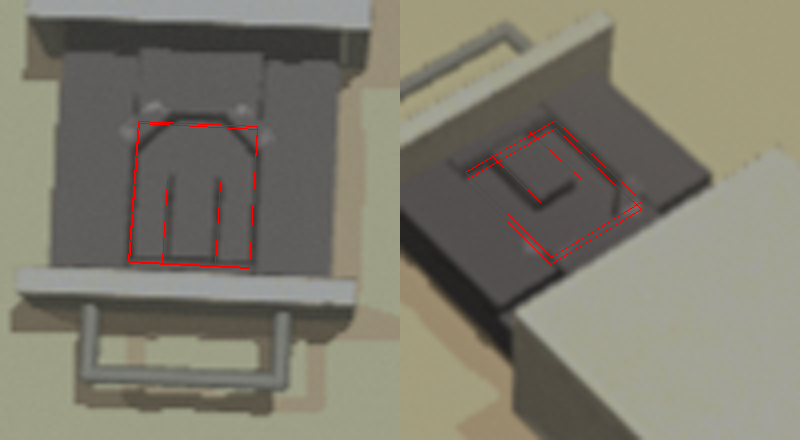

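```bash
cat >> h.py <<'E'
MAG=np.array([.4644,-.2057,0]); MY=np.radians(-24.9); mx=np.array([np.cos(MY),np.sin(MY),0]); OFF=-.005
E
python3 - <<'E'
from h import *
G=MAG+OFF*mx
a=G+[0,0,.15]; o=down(np.degrees(MY),a); print(o)
robot.move_pose(list(a),o); robot.move_straight(list(G+[0,0,.06]),max_speed=.2); robot.move_straight(list(G+[0,0,.028]),max_speed=.06); st("at")
effector.clamp(60); st("grip")
robot.move_straight(list(G+[0,0,.06]),max_speed=.08); st("lift")
q=robot.read_state()["tcp_rot"]; print(q)
robot.move_straight(list(G+[0,0,.16]),max_speed=.2)
yaw=o[2]+np.degrees(YAW-MY); A=[.5555,.0953,0]+OFF*ux+[0,0,.16]
print("ik",robot.ik(list(A),[180,0,yaw])); robot.move_pose(list(A),[180,0,yaw]); st("over")
ims={}
for n in("scene","top"):
    ims[n]=vision.read_camera(n); cv2.imwrite(f"pics/{n}2.png",ims[n])
M=[place(horseshoe(),[.5555,.0953,YAW],z) for z in(.132,.154)]
print(proj("top",M[0].mean(0)),proj("scene",M[0].mean(0)))
cv2.imwrite("pics/c3.png",np.hstack([crop(ims["top"],"top",245,180,M,h=110),crop(ims["scene"],"scene",300,90,M,h=110)]))
E
```

```text
[180, 0, np.float64(-204.9)]
at 15.27 [ 0.4599 -0.2035  0.0278] F [ 1.1 -0.4  0.1] w 0.0852 g 0.0
grip 15.65 [ 0.4601 -0.2038  0.0289] F [-0.8  0.4  5.1] w 0.0579 g 63.4
lift 16.2 [ 0.4596 -0.2034  0.0599] F [ 0.4  0.4 -3.3] w 0.0576 g 64.5
[ 1.79998317e+02 -1.31143981e-02  1.55101015e+02]
ik [  2.71272923  18.06251096  96.17847493   0.          65.75901411
 -84.28727077]
over 18.04 [0.5502 0.0945 0.1594] F [ 0.5 -1.  -3. ] w 0.0577 g 64.6
[[296.43616609 221.97988646]] [[357.98263342 189.03465298]]
```

View pics/c3.png

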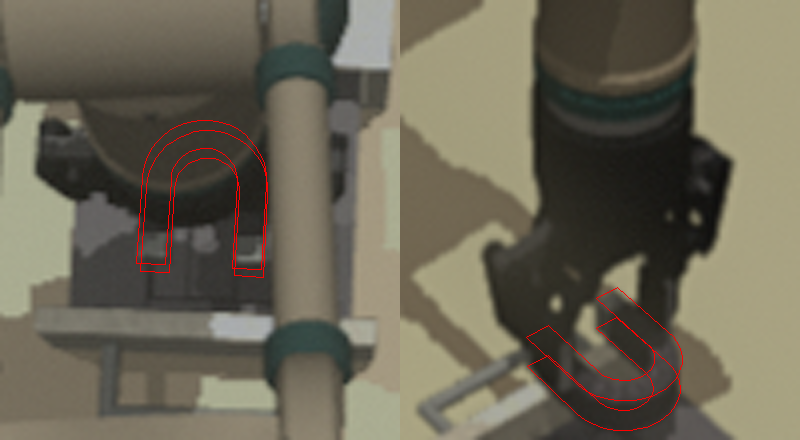

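The magnet is held over the pocket and the outline roughly agrees in both views. I'll zoom in on the scene view to judge where the fingertips stand relative to the magnet's underside.

```bash
python3 - <<'E'
from h import *
im=cv2.imread("pics/scene2.png"); c=im[140:205,315:395]
c=cv2.convertScaleAbs(cv2.resize(c,None,fx=9,fy=9,interpolation=cv2.INTER_CUBIC),alpha=2.0,beta=0)
cv2.imwrite("pics/c4.png",c)
E
```

```text
(no output)
```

View pics/c4.png

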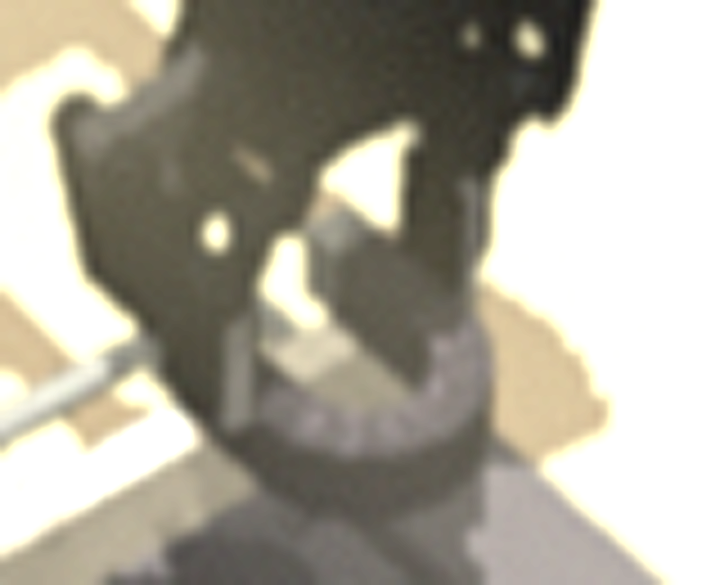

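```bash
cat >> h.py <<'E'
PK=np.array([.5555,.0953,0])
def lower(c,z0=.081,z1=.068,fmax=14):
    """step down at pocket estimate c; returns TCP z reached"""
    P=np.array(c)+OFF*ux; robot.move_straight(list(P+[0,0,z0]),max_speed=.1)
    for z in np.arange(z0,z1-1e-6,-.0015):
        robot.move_straight(list(P+[0,0,z]),max_speed=.03); s=robot.read_state()
        print(round(z,4),np.round(s["tool_pos"],4),np.round(s["contact_force"],1),np.round(s["ft_torque"],2))
        if s["contact_force"][2]>fmax: break
    return s
E
python3 - <<'E'
from h import *
lower(PK); st()
E
```

```text
0.081 [0.5508 0.0956 0.0816] [-1.  -0.3 -2.1] [-0.01  0.03 -0.05]
0.0795 [0.5504 0.0956 0.0795] [-0.2  0.  -2.5] [-0.    0.03 -0.01]
0.078 [0.5504 0.0956 0.0778] [ 0.5  0.9 -3.1] [-0.06  0.04  0.04]
0.0765 [0.5504 0.0956 0.0764] [ 0.8 -0.2 -2.8] [ 0.   -0.01  0.01]
0.075 [0.5504 0.0956 0.0749] [-0.5  0.1 -2.2] [0.03 0.01 0.01]
0.0735 [0.5504 0.0956 0.0734] [ 0.8  0.3 -1.9] [-0.01  0.03 -0.  ]
0.072 [0.5504 0.0955 0.0719] [-1.1 -0.7 -3.2] [0.   0.   0.06]
0.0705 [0.5504 0.0956 0.0704] [ 0.3  0.2 -2.3] [ 0.01 -0.01  0.04]
0.069 [0.5507 0.0956 0.069 ] [ 0.3 -0.5 -2.1] [0.04 0.   0.01]
 21.33 [0.5507 0.0956 0.069 ] F [ 0.3 -0.5 -2.1] w 0.0579 g 64.6
```

```bash
python3 - <<'E'
from h import *
s=lower(PK,.069,.0645,3); 
effector.release(); st("rel")
P=np.array(s["tool_pos"]); robot.move_straight([P[0],P[1],.2],max_speed=.15)
robot.move_pose([.3,-.1,.35],[180,0,-183]); st()
ims={}
for n in("scene","top"):
    ims[n]=vision.read_camera(n); cv2.imwrite(f"pics/{n}3.png",ims[n])
    for t in ("magnet","pocket"): print(n,t,[(round(e["score"],2),np.round(e["uv"],1),back(n,e["uv"],.04).round(4)) for e in spotter.spot_point(t,n)[:5]])
cv2.imwrite("pics/c5.png",np.hstack([crop(ims["top"],"top",250,190,h=110),crop(ims["scene"],"scene",315,165,h=110)]))
E
```

```text
0.069 [0.5506 0.0956 0.069 ] [ 0.7 -0.5 -2. ] [ 0.03 -0.07 -0.02]
0.0675 [0.5511 0.0955 0.069 ] [-0.2 -0.7  7.2] [-0.08  0.29 -0.  ]
rel 22.48 [0.5504 0.0956 0.0673] F [-0.3 -0.2  0.1] w 0.0855 g 0.0
 24.83 [ 0.3006 -0.0999  0.3495] F [ 0.1 -0.5  0.1] w 0.0853 g 0.0
scene magnet [(0.96, array([192. , 233.8]), array([ 0.3734, -0.205 ,  0.04  ])), (0.91, array([354.4, 215.3]), array([0.5628, 0.0952, 0.04  ])), (0.8, array([155.7, 275.7]), array([ 0.4195, -0.318 ,  0.04  ])), (0.79, array([271.1, 247.8]), array([ 0.5153, -0.0977,  0.04  ])), (0.78, array([211.7, 320.8]), array([ 0.582 , -0.2871,  0.04  ]))]
scene pocket [(0.82, array([350.4, 214.2]), array([0.5547, 0.0906, 0.04  ]))]
top magnet [(0.79, array([381.2, 268.7]), array([ 0.4897, -0.0804,  0.04  ])), (0.78, array([431.1, 338.8]), array([ 0.344 , -0.1803,  0.04  ])), (0.78, array([489.4, 318.7]), array([ 0.385 , -0.3025,  0.04  ])), (0.7, array([297.3, 235.3]), array([0.5621, 0.0979, 0.04  ]))]
top pocket [(0.93, array([297.4, 235.6]), array([0.5614, 0.0976, 0.04  ])), (0.67, array([301.4, 236.1]), array([0.5603, 0.089 , 0.04  ]))]
```

View pics/c5.png

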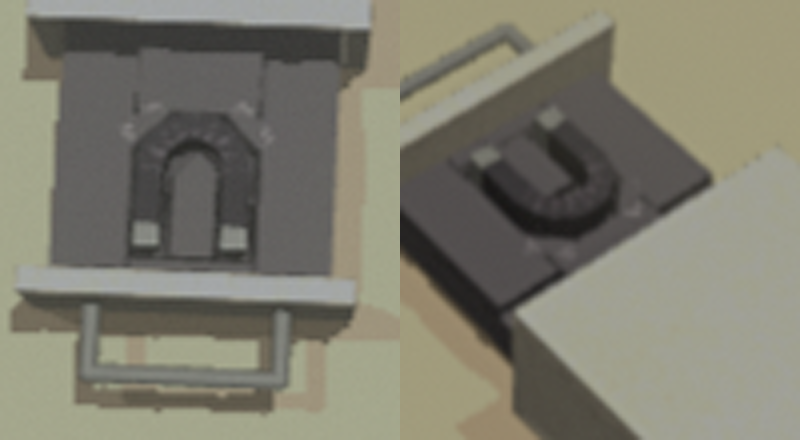

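The magnet bottomed at exactly pocket-floor height (TCP 0.069 against 0.0289 + 0.040). It sits inside the pocket outline in both views, and the drawer handle hasn't moved at (185,378) in the crop.

```bash
python3 -c "
from h import *
robot.sleep(.5); print(robot.hand_in())"
```

```text
the job is handed in; nothing more can be done
None
```

The drawer is out at its stop and the horseshoe magnet lies flat at pocket-floor depth and is released; I kept clear of the bystanders but took no final position check of them, and handed the job in at about 25 s without getting a verdict back.

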